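# Push a used sample pot past the spring flap of the waste box

### The arm

A 6-joint arm with a two-finger parallel gripper is mounted at the origin on the work surface. World frame = base frame: x ahead of the robot, y to its left, z up, the work surface at z = 0. Lengths are in mm, angles in rad, forces in N, time in s.
With the tool pointing down it reaches from about 275 to 750 mm from the base axis. Payload 10.2 kg.
Tool frame: the origin (TCP) lies midway between the tips of the shut fingers; the grasp point (between the pads) lies 19 mm behind it; z points along the fingers, y is the direction in which the jaws open and shut (so a half turn about z gives the same grasp; the last joint's range is limited). The gripper opens to 85 mm and grips with 20 to 120 N. Pads are 22 mm wide; open, the fingers measure 114 mm over their backs; the gripper's body (76 mm by 85 mm) begins 54 mm behind the grasp point. The pads swing forward as they close: fully open they stand 13 mm farther back than shut.
Start: joints at [1.119, 0.313, 1.498, -0, 1.331, -0.223], TCP at [119.087, 511.321, 201.994] pointing down, gripper open.
Joint ranges: [-2.94, 2.94], [-0.97, 2.17], [0.19, 2.56], [-1.23, 4.37], [0.02, 3.11], [-2.88, 2.88]. Speed limits (rad/s): [2.39, 2.39, 3.01, 3.14, 3.14, 3.14].

### API

Orientations are given as a unit quaternion [w, x, y, z].
In Python, from rig import ctrl gives the robot as it stands.
- The arm moves only by the tool carry_out, never from a script. Its argument "plan" is a list of rows, each a list of 3 entries, a list of its own where there are three numbers: the finger opening in mm, from 0 to 85.4, then the shift along the tool's x, y, z in mm, then the turn, a rotation vector about the tool's x, y, z in units of 6 degrees (1.0 is 6 degrees). In form: [[grip, [x, y, z], [ax, ay, az]], ...]. A call has 1 to 20 rows; each row shifts and turns the commanded pose from where the row before left it, along the tool's axes as they then stand; what a row does not reach is not made up. A row lasts 1/12 s, in which the tool goes at most 41.7 mm and 7.16 degrees, less where a joint would pass 70% of its speed; a pose out of reach is approached as far as the arm can. A call with a gripper value outside its range is refused whole. The fingers move at their own pace and stop on an object; "grip_force" is the grip in N (left out, the last holds). Time passes only in rows, so rows that do not move let the fingers close. It gives the time, the measured TCP pose, the force and the opening at its end, in the units of the state.
- ctrl.sense(): the state, without advancing time (a new reading comes with each control period).
- ctrl.capture(name): name is "side" or "top" or "wrist"; returns a dict with "color" (384x512x3 uint8, blue, green, red), "range_z" (384x512 float32, mm along the optical axis (not along the pixel's ray), 0 where there is no reading), "fx", "fy", "cx", "cy" (pixels), "dist_coeffs" ([k1, k2, p1, p2, k3] as OpenCV has them; the pictures are not rectified), "cam_to_world" (4x4, takes a point from camera to world coordinates); the wrist camera has in their place "tool_from_camera" (4x4, takes a point from camera to tool coordinates, whose origin is the TCP and whose axes are the flange's). Camera axes: x right, y up, looking along -z (the intrinsics and any distortion apply to the point x, -y, -z); pixel columns grow to the right and rows downward; lengths in mm; the calibration is good to about 2 mm. A picture is of the moment at which its call begins: read the wrist's pose just before it.
- ctrl.finish_job(): hands the job in, once; it reports no verdict.
The state is a dict: "time_s": time; "joints": joint angles; "dq": joint speeds; "tau": joint torques, N m; "eef_pos": TCP position; "ee_rot": TCP orientation; "force": force on the tool from outside, world axes, zero at the start; "wrist_torque": the same for the moment, N m; "grip_width": opening from 0.0 (shut) to 1.0 (fully open).
Only numpy, scipy, OpenCV 4.12 (cv2) and the standard library are available. Lean on these libraries where they do the work, as an engineer would, in place of code of your own. Each camera call takes 0.05 s, during which the arm holds its last target.

### The job

The used sample pot with the blue lid must go into the yellow waste box, but it is soiled, so do not grip or lift it. With one finger push the red self-closing flap well open while the pot is still in front of it, and, keeping the flap held open with that finger, push the pot along the ledge with the other finger until it drops into the well. Then take the fingers out so that the flap shuts, and leave everything else on the table where it stands.

Things in the scene. Friction and masses are not known exactly. Their poses are not given: they have to be found in the camera images.
- wastebox: Yellow waste box fixed to the table, 313 mm long, 132 mm wide. Origin: on the table under the middle of its gate line. x points from its ledge through the gate into its well, away from the robot; y left, z up. The gate (x=0) is open above; a thin hinge post at y=+59 mm and a jamb at y=-58 mm, tops at z=132 mm. The white deck of the ledge, top at z=80 mm, runs from x=-150 to +2 mm (drop into the well), 120 mm wide between 6 mm edges 10 mm high.
- well (a point): Centre of the floor of the open-topped well behind the gate: waste box x=+79.5 mm, y=0, z=8 mm. Inside 155 mm long (x +2 to +157 mm) and 120 mm wide; its floor lies 72 mm below the deck, its wall tops 27 mm above the deck.
- flap (a joint): Red upright spring flap across the whole gate. Vertical hinge at waste box x=0, y=+55 mm (left); shut, it reaches to y=-50 mm; 4 mm thick, z 84 to 126 mm. Value in rad: 0 shut, grows as the free edge swings into the well (away from the robot), stop at 1.5. A spring shuts it (0.04 N m shut, 0.11 N m wide open: 1 to 4 N at a finger); it does not stay open.
- flap_edge (a point): Middle of the flap's free edge, 105 mm from the hinge axis and 105 mm above the table. Moves with the flap, which is a red plate.
- pot_mid (a point): Centre of the used sample pot: white with a blue lid, 36 mm across, 40 mm tall, 40 to 85 g, standing upright on the right-hand half of the deck, 50 to 105 mm before the gate line; the left half is empty, free for a finger. It rolls sideways along a slanted pushing face. This point is half-way up, 20 mm above the deck.
- clean_pot: Clean sample pot with a green lid, 36 mm across, 40 mm tall, on the table to the left of the waste box; origin at the centre of its underside. Bystander, to be left alone.
- tape: White tape roll lying flat on the table, 60 mm across, 22 mm tall, to the right of the waste box; origin at the centre of its underside. Bystander, to be left alone.
- gel: Clear gel bottle, 60 mm across, 150 mm tall; origin at the centre of its underside. Bystander, to be left alone.
- jar: Brown glass jar, 72 mm across, 90 mm tall; origin at the centre of its underside. Bystander, to be left alone.
- bowl: Steel bowl, 120 mm across, 45 mm tall; origin at the centre of its underside. Bystander, to be left alone.
- gloves: Cardboard glove carton, 100 x 110 x 60 mm; origin at the centre of its underside. Bystander, to be left alone.
Things that resemble listed ones, but are neither listed nor needed, are in the scene too. What is shaped like the part that bears pot_mid but brown or pink is not meant.

How it is judged (in metres and radians):
On the way, in this order (a step that is already met when the one before it is completed fails the run):
1. a finger holds the flap at least 0.6 rad open while the pot is still wholly in front of it (value of joint flap above 0.6 rad and contact force between the fingers and flap above 0.1 N and x of pot_mid in the frame of wastebox below -0.015 m), for 0.1 s.
2. the pot's middle is past the gate line with the flap still held open by a finger (value of joint flap above 0.6 rad and contact force between the fingers and flap above 0.1 N and x of pot_mid in the frame of wastebox above 0 m), for 0.05 s.
At the end, for the whole second after the job is handed in: The pot lies in the well of the waste box (its centre inside the well's walls and less than 60 mm above the table) and the flap is shut (within 0.1 rad) (x of pot_mid in the frame of wastebox between 0.01 and 0.157 m and y of pot_mid in the frame of wastebox between -0.06 and 0.06 m and z of pot_mid in the frame of wastebox below 0.06 m and value of joint flap below 0.1 rad); the robot touches nothing.
It fails at once if the pot is lifted more than 20 mm off its deck (z of pot_mid in the frame of wastebox above 0.12 m).
It fails at once if the pot is gripped or pressed with more than 15 N (contact force between the fingers and pot above 15 N).
It fails at once if a bystander is moved by more than 20 mm (distance of any of clean_pot, tape, gel, jar, bowl, gloves from where it was at the start of the episode above 0.02 m).
It also fails if it takes over 32 s, if anything falls off the work surface, if the arm or the gripper's body presses on something with over 40 N, if the wrist force passes 120 N, or if a joint passes its speed limit or range.

## Working session

There is one attempt and no reset: what is moved stays moved. The work goes in short steps, Python scripts to look and compute and a tool call to move; the robot and the scene stay as the last step left them, time stands still between calls to the robot, and variables do not carry over. Pictures are saved under pics/ and viewed, and the job is handed in when it is done.

Besides the shell and the picture viewer there is one more tool, called after "Request:" as name([rows], argument=value, ...), one row to a line, values as JSON. carry_out: Moves the arm, as the interface text tells. Its arguments: {"type":"object","properties":{"plan":{"type":"array"},"grip_force":{"type":"number"}},"required":["plan"]}

```bash
ls; mkdir -p pics
python3 - <<'E'
from rig import ctrl
import cv2,pickle
s=ctrl.sense();print(s)
d={}
for n in("side","top"):
    c=ctrl.capture(n);d[n]=c;cv2.imwrite(f"pics/{n}0.png",c["color"]);print(n,c["fx"],c["cx"],c["dist_coeffs"],c["cam_to_world"])
pickle.dump(d,open("d0.pkl","wb"))
E
```

```text
pics
{'time_s': 0.0, 'joints': array([ 1.11860098e+00,  3.13419949e-01,  1.49842317e+00, -6.79950406e-06,
        1.33100918e+00, -2.23382910e-01]), 'dq': array([ 0.00050145,  0.00110137, -0.00023415,  0.00168164, -0.00198169,
        0.00183811]), 'tau': array([ 1.82471162e-03, -4.12268007e+01, -2.59739774e+01, -7.69285316e-05,
        4.22099591e-03,  1.79113172e-06]), 'eef_pos': array([118.95554096, 511.04680988, 201.45571845]), 'ee_rot': array([-2.05607701e-04,  1.14155979e-01,  9.93462639e-01, -5.95321484e-04]), 'force': array([ 0.46438091, -0.96021508, -0.50936003]), 'wrist_torque': array([0.00220982, 0.00966158, 0.03216787]), 'grip_width': 1.0017181578620202}
side 393.2591179402244 256.3738771828315 [0.01984692 0.         0.         0.         0.        ] [[ 9.57976573e-01  1.66233073e-01 -2.33767944e-01  3.27687716e+02]
 [-2.86328320e-01  5.05202303e-01 -8.14117145e-01 -8.49078639e+02]
 [-1.72330913e-02  8.46839535e-01  5.31569207e-01  6.25904822e+02]
 [ 0.00000000e+00  0.00000000e+00  0.00000000e+00  1.00000000e+00]]
top 496.50206297885046 256.8469169062258 [0.07578006 0.         0.         0.         0.        ] [[-2.28350014e-02  9.81711821e-01 -1.88998581e-01  2.54447778e+02]
 [-9.99734831e-01 -2.18612351e-02  7.23557490e-03  1.06608017e+01]
 [ 2.97150699e-03  1.89113689e-01  9.81950703e-01  1.52234612e+03]
 [ 0.00000000e+00  0.00000000e+00  0.00000000e+00  1.00000000e+00]]
```

View pics/side0.png

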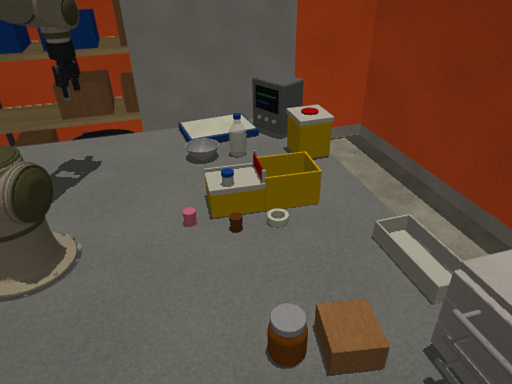

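View pics/top0.png

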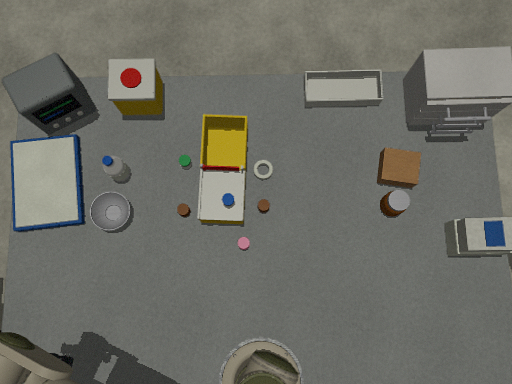

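The side view shows the ledge with the blue-lidded pot at (228,177) and the red flap at (259,165). The top view shows the box at columns 199–247, rows 115–224, the pot lid at (228,200) and the flap along row 168.

```bash
cat > h.py <<'E'
import numpy as np,cv2
def cloud(c,T=None):
    T=c["cam_to_world"] if T is None else T
    H,W=c["range_z"].shape
    u,v=np.meshgrid(np.arange(W),np.arange(H))
    K=np.array([[c["fx"],0,c["cx"]],[0,c["fy"],c["cy"]],[0,0,1.]])
    n=cv2.undistortPoints(np.stack([u,v],-1).reshape(-1,1,2).astype(np.float64),K,np.array(c["dist_coeffs"])).reshape(H,W,2)
    z=c["range_z"].astype(float)
    P=np.stack([n[...,0]*z,-n[...,1]*z,-z],-1)
    P=P@T[:3,:3].T+T[:3,3]
    P[z<=0]=np.nan
    return P
E
python3 - <<'E'
import pickle,numpy as np,cv2
from h import *
d=pickle.load(open("d0.pkl","rb"))
for n in("top","side"):
    c=d[n];P=cloud(c);hsv=cv2.cvtColor(c["color"],cv2.COLOR_BGR2HSV);h,s,v=[hsv[...,i].astype(int) for i in range(3)]
    roi=(P[...,0]>300)&(P[...,0]<800)&(P[...,1]>-150)&(P[...,1]<200)
    z=P[...,2]
    def show(nm,m):
        Q=P[m]; print(n,nm,len(Q),np.round(np.median(Q,0),1),np.round(Q.min(0),1),np.round(Q.max(0),1)) if len(Q) else print(n,nm,0)
        return Q
    show("blue",roi&(h>100)&(h<130)&(s>150)&(v>80)&(z>60))
    Q=show("red",roi&((h<6)|(h>174))&(s>170)&(z>84))
    print(np.polyfit(Q[:,1],Q[:,0],1))
    Q=show("deck",roi&(s<40)&(v>120)&(abs(z-80)<8))
    r=cv2.minAreaRect(Q[:,:2].astype(np.float32));print(r)
    Q=show("yel",roi&(h>20)&(h<33)&(s>150)&(z>60))
    r=cv2.minAreaRect(Q[:,:2].astype(np.float32));print(r)
    Q=show("box all",roi&(z>76)&(z<112)&((h>20)&(h<33)&(s>150)|(s<40)&(v>120)))
    print(cv2.minAreaRect(Q[:,:2].astype(np.float32)))
    show("green",(h>45)&(h<85)&(s>120)&(z>25))
    show("tape",roi&(s<40)&(v>120)&(z>12)&(z<30)&(P[...,1]<-20))
    show("table",(P[...,0]>400)&(P[...,0]<430)&(abs(P[...,1])<30))
E
```

```text
top blue 100 [515.5  83.5 120.5] [500.5  68.9 115.7] [530.9  97.8 126.5]
top red 124 [610.3 105.7 116. ] [605.5  53.   89.6] [616.7 157.8 132.4]
[6.01849248e-02 6.03985117e+02]
top deck 1801 [538.4 111.6  80.3] [459.3  36.7  72. ] [614.4 176.3  87.9]
((536.5062255859375, 106.30406951904297), (132.50733947753906, 149.37020874023438), 86.48487091064453)
top yel 594 [761.3  99.  100.3] [458.5  27.2  60.4] [775.9 165.3 116.5]
((618.2112426757812, 100.72702026367188), (131.5855255126953, 314.3074645996094), 86.59616088867188)
top box all 2298 [554.5 109.2  81.8] [458.2  27.2  76. ] [775.9 176.3 111.9]
((618.431884765625, 100.68821716308594), (132.43856811523438, 313.9101867675781), 86.24296569824219)
top green 262 [766.4 539.8 148.4] [112.1 205.9  33.8] [811.9 620.  332.2]
top tape 77 [626.  -36.7  21.1] [600.3 -49.4  14.4] [655.3 -20.7  27.8]
top table 194 [ 4.151e+02 -9.000e-01  3.000e-01] [401.  -29.2  -8.7] [430.   29.7  45.1]
side blue 58 [513.1  83.5 119.7] [498.   67.8 118.1] [527.6 100.5 122.4]
side red 109 [607.7 113.4 110.3] [604.   53.2  85.6] [613.4 156.4 127.4]
[5.52147648e-02 6.01428986e+02]
side deck 672 [546.9 108.4  80.1] [456.7  40.1  77.2] [605.9 171.5  87.9]
((531.1890869140625, 104.99020385742188), (124.26358795166016, 146.21609497070312), 84.04195404052734)
side yel 1918 [689.1  38.3  82.8] [455.5  20.4  60. ] [773.5 165.5 109.1]
((615.6597290039062, 98.4658432006836), (140.2047882080078, 313.9098815917969), 86.20719909667969)
side box all 1978 [643.9  95.8  86. ] [456.7  20.9  76. ] [773.5 174.1 109.1]
((615.9765014648438, 98.70420837402344), (139.13726806640625, 313.4577941894531), 86.52113342285156)
side green 109 [779.8 562.5 155.6] [ 88.2 443.4  99.6] [809.1 621.  404.6]
side tape 68 [623.7 -39.6  21.4] [595.3 -49.8  18.7] [652.4 -20.5  24.3]
side table 178 [4.126e+02 3.200e+00 3.000e-01] [400.  -29.9  -3.7] [429.8  30.   40.7]
```

Request:
carry_out([
  [85.4,[-25,-16,0],[0,0,0]],
  [85.4,[-25,-16,0],[0,0,0]],
  [85.4,[-25,-16,0],[0,0,0]],
  [85.4,[-25,-16,0],[0,0,0]],
  [85.4,[-25,-16,0],[0,0,0]],
  [85.4,[-25,-16,0],[0,0,0]],
  [85.4,[-25,-16,0],[0,0,0]],
  [85.4,[-25,-16,0],[0,0,0]],
  [85.4,[-25,-16,0],[0,0,0]],
  [85.4,[-25,-16,0],[0,0,0]],
  [85.4,[-25,-16,0],[0,0,0]],
  [85.4,[-25,-16,0],[0,0,0]],
  [85.4,[-25,-16,0],[0,0,0]],
  [85.4,[-25,-16,0],[0,0,0]],
  [85.4,[-25,-16,0],[0,0,0]],
  [85.4,[-25,-16,0],[0,0,0]],
  [85.4,[-25,-16,0],[0,0,0]],
  [85.4,[-25,-16,0],[0,0,0]],
  [85.4,[-25,-16,0],[0,0,0]],
  [85.4,[-25,-16,0],[0,0,0]],
])

```text
time_s: 1.77
eef_pos: [534.2, 85.0, 201.7]
ee_rot: [-0.0, 0.114, 0.993, -0.0]
force: [-0.7, 0.4, -0.7]
grip_width: 0.996
```

Request:
carry_out([
  [85.4,[0,0,0],[0,0,0.95]],
  [85.4,[0,0,0],[0,0,0.95]],
  [85.4,[0,0,0],[0,0,0.95]],
  [85.4,[0,0,0],[0,0,0.95]],
  [85.4,[0,0,0],[0,0,0.95]],
  [85.4,[0,0,0],[0,0,0.95]],
  [85.4,[0,0,0],[0,0,0.95]],
  [85.4,[0,0,0],[0,0,0.95]],
  [85.4,[0,0,0],[0,0,0.95]],
  [85.4,[0,0,0],[0,0,0.95]],
  [85.4,[0,0,0],[0,0,0.95]],
  [85.4,[0,0,0],[0,0,0.95]],
  [85.4,[0,0,0],[0,0,0]],
  [85.4,[0,0,0],[0,0,0]],
])

```text
time_s: 2.93
eef_pos: [533.4, 86.3, 201.7]
ee_rot: [-0.0, 0.652, 0.758, -0.0]
force: [-0.2, 0.4, -0.4]
grip_width: 1.004
```

```bash
cat > look.py <<'E'
import sys,numpy as np,cv2
from h import *
from rig import ctrl
from scipy.spatial.transform import Rotation as Rn
tag=sys.argv[1]
s=ctrl.sense();q=s["ee_rot"];R=Rn.from_quat([q[1],q[2],q[3],q[0]]).as_matrix()
print("t",s["time_s"],"pos",s["eef_pos"].round(1),"y axis deg",np.degrees(np.arctan2(R[1,1],R[0,1])),"z",R[:,2].round(4),"F",s["force"].round(2),"g",s["grip_width"])
E=np.eye(4);E[:3,:3]=R;E[:3,3]=s["eef_pos"]
for n in sys.argv[2:]:
    c=ctrl.capture(n);cv2.imwrite(f"pics/{n}_{tag}.png",c["color"])
    P=cloud(c,E@c["tool_from_camera"] if n=="wrist" else None)
    hsv=cv2.cvtColor(c["color"],cv2.COLOR_BGR2HSV);h,S,v=[hsv[...,i].astype(int) for i in range(3)]
    roi=(P[...,0]>420)&(P[...,0]<800)&(P[...,1]>0)&(P[...,1]<200)
    z=P[...,2]
    for nm,m in (("blue",roi&(h>100)&(h<130)&(S>150)&(v>60)&(z>20)),("red",roi&((h<6)|(h>174))&(S>170)&(z>84)&(z<135)),("deck",roi&(S<40)&(v>120)&(abs(z-80)<5))):
        Q=P[m]
        if len(Q)<5: print(n,nm,len(Q));continue
        print(n,nm,len(Q),np.median(Q,0).round(1),Q.min(0).round(1),Q.max(0).round(1),"rect",cv2.minAreaRect(Q[:,:2].astype(np.float32)))
        if nm=="red": print(np.polyfit(Q[:,1],Q[:,0],1))
E
python3 look.py 1 wrist top
```

```text
t 2.9333 pos [533.4  86.3 201.7] y axis deg 8.658316577161827 z [-6.e-04  0.e+00 -1.e+00] F [-0.16  0.41 -0.38] g 1.0038051447035188
wrist blue 0
wrist red 60 [612.3 118.  127.5] [608.6  62.4 125.5] [615.  143.1 128.6] rect ((611.7565307617188, 102.77538299560547), (80.75838470458984, 2.9117555618286133), 86.90219116210938)
[5.40899935e-02 6.06226677e+02]
wrist deck 8110 [567.1 133.9  81.4] [464.6  41.4  79.1] [611.4 170.1  84.6] rect ((537.944580078125, 105.28756713867188), (120.871826171875, 151.59605407714844), 86.46524810791016)
top blue 0
top red 0
top deck 99 [564.  147.   80.9] [549.8  67.   75.2] [584.6 164.9  84.9] rect ((564.2830200195312, 116.16145324707031), (98.2664794921875, 27.870193481445312), 82.20223236083984)
```

View pics/wrist_1.png

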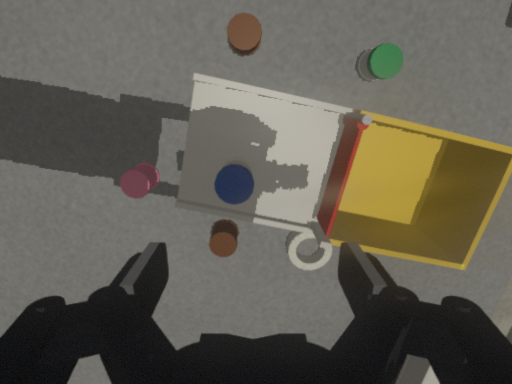

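The wrist view shows the pot lid (shadowed) at (234,184), the flap from (363,123) to (328,236), and the two open fingers at (150,270) and (355,270). The left half of the deck is empty. I'll locate the lid more exactly from this view.

Run:
```python
import numpy as np,cv2
from h import *
from rig import ctrl
from scipy.spatial.transform import Rotation as Rn
s=ctrl.sense();q=s["ee_rot"];E=np.eye(4);E[:3,:3]=Rn.from_quat([q[1],q[2],q[3],q[0]]).as_matrix();E[:3,3]=s["eef_pos"]
c=ctrl.capture("wrist");P=cloud(c,E@c["tool_from_camera"]);z=P[...,2]
hsv=cv2.cvtColor(c["color"],cv2.COLOR_BGR2HSV)
m=(z>112)&(z<128)&(hsv[...,0]>100)&(hsv[...,0]<130)&(hsv[...,1]>100)
m[260:]=0
Q=P[m];print(len(Q),np.median(Q,0),cv2.minEnclosingCircle(Q[:,:2].astype(np.float32)))
m=(z>76)&(z<112)&(P[...,0]>420)&((hsv[...,0]>20)&(hsv[...,0]<33)&(hsv[...,1]>120)|(hsv[...,1]<50)&(hsv[...,2]>40));m[265:]=0
Q=P[m];print(cv2.minAreaRect(Q[:,:2].astype(np.float32)))
# tips: nearest points
n,l,st,ce=cv2.connectedComponentsWithStats(((z>170)&(P[...,0]>300)).astype(np.uint8))
for i in range(1,n):
    if st[i,4]>200:
        Q=P[l==i];k=Q[:,2]<Q[:,2].min()+8;print(st[i],Q[:,2].min(),Q[k].mean(0),Q[k].min(0),Q[k].max(0))
```

```text
1062 [516.03427639  86.70074214 121.41541136] ((516.4503784179688, 85.60914611816406), 17.14266014099121)
((618.5524291992188, 100.23924255371094), (133.26585388183594, 314.3774108886719), 86.46920776367188)
[    0   242   512   142 37774] 245.1713305736418 [534.2647033   90.10822698 250.12193831] [478.624184    69.8558632  245.17133057] [586.61123386 106.01233726 253.17011459]
```

Request:
carry_out([
  [85.4,[1.5,-1.5,0],[0,0,0]],
  [85.4,[0,0,15],[0,0,0]],
  [85.4,[0,0,20],[0,0,0]],
  [85.4,[0,0,20],[0,0,0]],
  [85.4,[0,0,20],[0,0,0]],
  [85.4,[0,0,15],[0,0,0]],
  [85.4,[0,0,10],[0,0,0]],
  [85.4,[0,0,5],[0,0,0]],
  [85.4,[0,0,0],[0,0,0]],
])

```text
time_s: 3.83
eef_pos: [531.4, 87.6, 96.4]
ee_rot: [-0.0, 0.653, 0.758, -0.0]
force: [-0.3, -0.2, 0.7]
grip_width: 1.0
```

```bash
python3 look.py 2 wrist side; python3 -c "
import cv2
a=cv2.imread('pics/side_2.png')[110:240,170:340];cv2.imwrite('pics/side_2c.png',cv2.resize(a,None,fx=4,fy=4))"
```

```text
t 3.8333 pos [531.4  87.6  96.4] y axis deg 8.517516069777804 z [-1.2e-03  1.0e-04 -1.0e+00] F [-0.32 -0.23  0.69] g 0.9995036128062702
wrist blue 639 [512.8  85.3 121.3] [500.6  68.  119.5] [526.8 100.5 122.8] rect ((513.25390625, 85.23616790771484), (31.550180435180664, 25.058048248291016), 80.15802001953125)
wrist red 414 [613.1 145.9 127.3] [609.2  81.7 125.4] [620.2 157.6 129.1] rect ((614.6672973632812, 119.65626525878906), (75.88229370117188, 10.437914848327637), 89.50559997558594)
[5.67076483e-02 6.05672115e+02]
wrist deck 16691 [567.3 137.7  81.3] [459.   41.6  79.1] [614.2 169.7  84.9] rect ((537.0166015625, 105.4708480834961), (120.66146850585938, 150.57034301757812), 86.52548217773438)
side blue 86 [511.8  75.3 119.2] [496.3  63.3 109.3] [599.   95.5 230.8] rect ((546.8306274414062, 75.7309799194336), (31.65479850769043, 101.63771057128906), 83.86442565917969)
side red 107 [607.5 112.2 110.8] [603.9  55.9  87.3] [614.3 156.7 127.4] rect ((606.2343139648438, 106.3523941040039), (100.73497772216797, 7.197640895843506), 84.64266967773438)
[5.73847510e-02 6.01109673e+02]
side deck 313 [571.6 125.2  79.9] [457.   59.   76.7] [605.6 170.2  83.2] rect ((532.270751953125, 112.85130310058594), (107.43629455566406, 144.60964965820312), 86.66902923583984)
```

View pics/wrist_2.png

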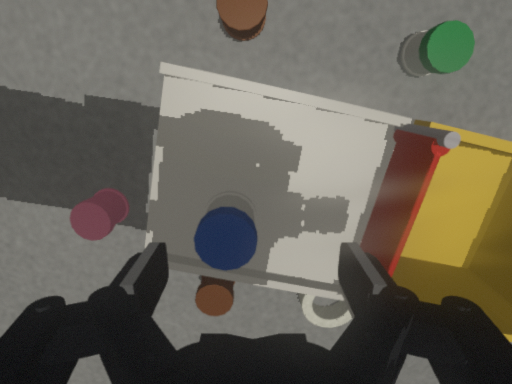

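View pics/side_2c.png

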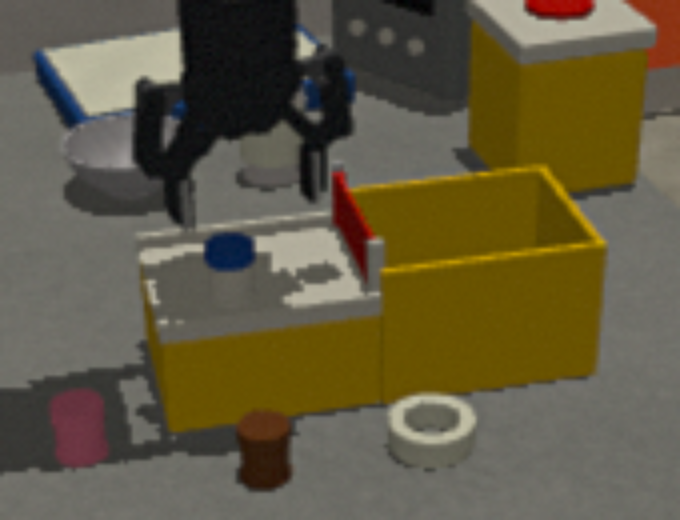

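The pot lid is at (226,239) in the wrist view. In the side crop the fingertips appear at (180,225) and (315,200), higher than I expected, so I'll measure them from depth.

Run:
```python
import numpy as np,cv2
from h import *
from rig import ctrl
s=ctrl.sense();print(s["eef_pos"])
for n in ("side","top"):
    c=ctrl.capture(n);P=cloud(c);v=c["color"].max(-1)
    m=(v<60)&(P[...,0]>430)&(P[...,0]<640)&(P[...,1]>20)&(P[...,1]<180)&(P[...,2]>86)
    for nm,k in(("rear",P[...,0]<515),("front",P[...,0]>550)):
        Q=P[m&k&(P[...,2]<165)]
        if len(Q): 
            Q=Q[np.argsort(Q[:,2])];print(n,nm,len(Q));print(Q[:12].round(0).tolist())
c=ctrl.capture("side");P=cloud(c)
for v in range(150,172,3): print(v,[ (u,P[v,u].round(0).tolist()) for u in (212,215,218)])
```

```text
[532.22836708  87.5236347   97.77387478]
side rear 26
[[478.0, 73.0, 148.0], [480.0, 71.0, 149.0], [481.0, 75.0, 150.0], [478.0, 73.0, 151.0], [475.0, 71.0, 153.0], [481.0, 74.0, 153.0], [474.0, 81.0, 153.0], [478.0, 73.0, 154.0], [476.0, 74.0, 154.0], [488.0, 68.0, 155.0], [476.0, 75.0, 156.0], [481.0, 72.0, 157.0]]
side front 39
[[572.0, 96.0, 143.0], [571.0, 102.0, 143.0], [573.0, 92.0, 145.0], [571.0, 106.0, 145.0], [574.0, 84.0, 145.0], [572.0, 96.0, 146.0], [582.0, 91.0, 147.0], [574.0, 84.0, 148.0], [573.0, 90.0, 148.0], [571.0, 103.0, 149.0], [571.0, 94.0, 150.0], [582.0, 90.0, 150.0]]
150 [(212, [476.0, 72.0, 192.0]), (215, [483.0, 69.0, 193.0]), (218, [491.0, 70.0, 191.0])]
153 [(212, [475.0, 70.0, 185.0]), (215, [483.0, 72.0, 182.0]), (218, [557.0, 448.0, -0.0])]
156 [(212, [474.0, 73.0, 175.0]), (215, [483.0, 74.0, 173.0]), (218, [552.0, 422.0, 1.0])]
159 [(212, [474.0, 75.0, 165.0]), (215, [481.0, 71.0, 166.0]), (218, [547.0, 397.0, 1.0])]
162 [(212, [475.0, 82.0, 153.0]), (215, [482.0, 76.0, 155.0]), (218, [489.0, 71.0, 156.0])]
165 [(212, [518.0, 361.0, -0.0]), (215, [481.0, 75.0, 146.0]), (218, [488.0, 71.0, 147.0])]
168 [(212, [487.0, 172.0, 88.0]), (215, [495.0, 167.0, 89.0]), (218, [505.0, 170.0, 86.0])]
171 [(212, [485.0, 164.0, 82.0]), (215, [495.0, 167.0, 79.0]), (218, [502.0, 161.0, 81.0])]
```

Run:
```python
import numpy as np,cv2
from h import *
from rig import ctrl
c=ctrl.capture("wrist");T=c["tool_from_camera"];P=cloud(c,T)
print(T.round(2).tolist(),c["fx"])
for v in range(235,310,6): print(v,[ (u,P[v,u].round(0).tolist()) for u in (140,150,160,350,360,370)])
a=c["color"][220:330,80:440];cv2.imwrite("pics/w3.png",cv2.resize(cv2.convertScaleAbs(a,alpha=2.5),None,fx=2.2,fy=2.2))
```

```text
[[-0.0, 0.95, 0.3, 77.66], [1.0, -0.0, 0.0, 0.67], [0.0, 0.3, -0.95, -173.28], [0.0, 0.0, 0.0, 1.0]] 295.6863176547816
235 [(140, [-56.0, -114.0, 97.0]), (150, [-16.0, -72.0, 16.0]), (160, [-16.0, -65.0, 16.0]), (350, [-17.0, 70.0, 17.0]), (360, [-16.0, 77.0, 17.0]), (370, [-8.0, 77.0, -1.0])]
241 [(140, [-63.0, -115.0, 97.0]), (150, [-21.0, -73.0, 16.0]), (160, [-21.0, -66.0, 16.0]), (350, [-21.0, 70.0, 17.0]), (360, [-18.0, 75.0, 10.0]), (370, [-11.0, 76.0, -3.0])]
247 [(140, [-69.0, -115.0, 96.0]), (150, [12.0, -47.0, -52.0]), (160, [11.0, -42.0, -51.0]), (350, [12.0, 45.0, -52.0]), (360, [-20.0, 74.0, 6.0]), (370, [-14.0, 76.0, -5.0])]
253 [(140, [8.0, -52.0, -51.0]), (150, [11.0, -45.0, -57.0]), (160, [10.0, -42.0, -54.0]), (350, [13.0, 43.0, -59.0]), (360, [12.0, 48.0, -59.0]), (370, [-17.0, 75.0, -8.0])]
259 [(140, [12.0, -47.0, -63.0]), (150, [12.0, -43.0, -63.0]), (160, [6.0, -42.0, -53.0]), (350, [9.0, 43.0, -59.0]), (360, [12.0, 46.0, -63.0]), (370, [7.0, 54.0, -56.0])]
265 [(140, [12.0, -46.0, -68.0]), (150, [11.0, -42.0, -66.0]), (160, [4.0, -42.0, -55.0]), (350, [7.0, 4
[... 583 characters left out ...]
.0])]
289 [(140, [9.0, -42.0, -80.0]), (150, [1.0, -42.0, -69.0]), (160, [-6.0, -42.0, -59.0]), (350, [-2.0, 43.0, -65.0]), (360, [6.0, 43.0, -75.0]), (370, [10.0, 44.0, -81.0])]
295 [(140, [7.0, -42.0, -80.0]), (150, [-1.0, -42.0, -70.0]), (160, [-10.0, -42.0, -59.0]), (350, [-5.0, 43.0, -65.0]), (360, [2.0, 43.0, -75.0]), (370, [8.0, 44.0, -81.0])]
301 [(140, [5.0, -42.0, -81.0]), (150, [-3.0, -42.0, -72.0]), (160, [-137.0, -102.0, 98.0]), (350, [-7.0, 43.0, -66.0]), (360, [1.0, 43.0, -76.0]), (370, [5.0, 45.0, -81.0])]
307 [(140, [2.0, -42.0, -81.0]), (150, [-6.0, -42.0, -72.0]), (160, [-144.0, -102.0, 97.0]), (350, [nan, nan, nan]), (360, [-2.0, 43.0, -76.0]), (370, [13.0, 38.0, -95.0])]
```

View pics/w3.png

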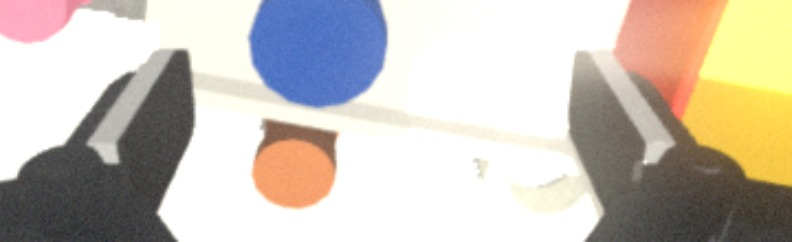

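Both cameras put the fingertips about 47 mm above the TCP, where the description says 13 mm. I'll go down to a height that is safe under either value, then measure again.

Request:
carry_out([
  [85.4,[0,0,10],[0,0,0]],
  [85.4,[0,0,9],[0,0,0]],
  [85.4,[0,0,0],[0,0,0]],
])

```text
time_s: 4.38
eef_pos: [530.5, 87.5, 75.8]
ee_rot: [-0.001, 0.653, 0.757, -0.001]
force: [-0.1, -0.4, -0.5]
grip_width: 0.997
```

```bash
cat > tips.py <<'E'
import sys,numpy as np,cv2
from h import *
from rig import ctrl
s=ctrl.sense();print(s["time_s"],s["eef_pos"],s["force"])
c=ctrl.capture("side");P=cloud(c);v=c["color"].max(-1)
m=(v<70)&(P[...,0]>430)&(P[...,0]<720)&(P[...,1]>20)&(P[...,1]<180)&(P[...,2]>86)
e=s["eef_pos"][0]
for nm,k in(("rear",P[...,0]<e-20),("front",P[...,0]>e+20)):
    Q=P[m&k&(P[...,2]<165)]
    if len(Q): Q=Q[np.argsort(Q[:,2])];print(nm,Q[:6].round(0).tolist())
cv2.imwrite(sys.argv[1],cv2.resize(c["color"][110:240,170:340],None,fx=4,fy=4))
E
python3 tips.py pics/s4.png
```

```text
4.3833 [530.54365685  87.52957994  75.75200094] [-0.05595118 -0.36097654 -0.52134274]
rear [[500.0, 75.0, 110.0], [498.0, 75.0, 113.0], [496.0, 81.0, 113.0], [500.0, 73.0, 114.0], [498.0, 79.0, 114.0], [496.0, 81.0, 117.0]]
front [[604.0, 70.0, 116.0], [570.0, 94.0, 119.0], [569.0, 100.0, 120.0], [571.0, 96.0, 121.0], [572.0, 87.0, 122.0], [569.0, 100.0, 123.0]]
```

View pics/s4.png

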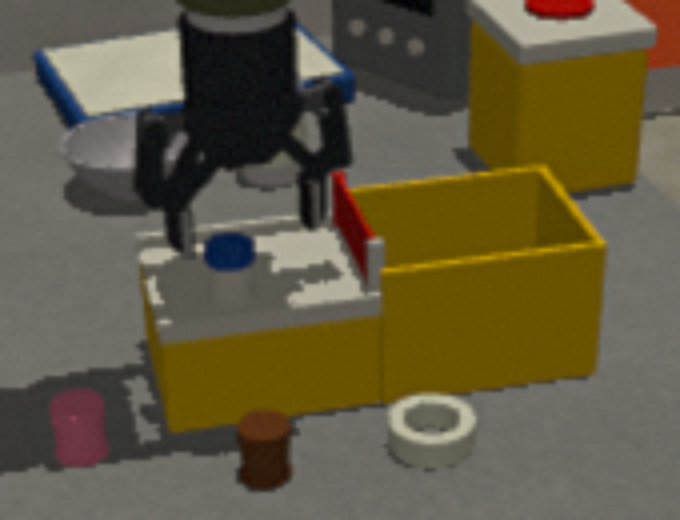

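The fingertips now sit at z ≈ 120 mm with TCP z ≈ 76 mm, so the offset is about 44 mm. The rear finger, at crop (180,245), is behind the pot and clear of it. I'll continue down.

Request:
carry_out([
  [85.4,[0,0,8],[0,0,0]],
  [85.4,[0,0,8],[0,0,0]],
  [85.4,[0,0,4],[0,0,0]],
  [85.4,[0,0,0],[0,0,0]],
])

```text
time_s: 4.77
eef_pos: [531.1, 87.5, 56.7]
ee_rot: [-0.001, 0.653, 0.757, -0.001]
force: [1.1, -0.4, 0.1]
grip_width: 1.002
```

```bash
python3 tips.py pics/s5.png; python3 look.py 5 wrist
```

```text
4.7667 [531.10897715  87.50483323  56.73112915] [ 1.11437822 -0.42574341  0.05815327]
rear [[481.0, 76.0, 104.0], [487.0, 69.0, 106.0], [474.0, 84.0, 106.0], [478.0, 74.0, 108.0], [475.0, 74.0, 109.0], [485.0, 69.0, 110.0]]
front [[571.0, 89.0, 103.0], [570.0, 96.0, 103.0], [570.0, 107.0, 103.0], [573.0, 85.0, 105.0], [571.0, 96.0, 106.0], [608.0, 155.0, 106.0]]
t 4.8167 pos [531.5  87.5  57.4] y axis deg 8.493635221437605 z [-1.1e-03  1.0e-04 -1.0e+00] F [ 0.4  -0.37 -0.79] g 0.9996530954002587
wrist blue 3831 [515.5  86.2 121.3] [499.7  68.1 113. ] [533.1 103.2 123.2] rect ((516.3851928710938, 85.5374755859375), (32.975101470947266, 35.288970947265625), 7.71246337890625)
wrist red 1675 [610.2 100.6 124.5] [606.8  51.8 103.4] [619.1 158.9 128.7] rect ((612.9752197265625, 105.24918365478516), (107.11318969726562, 9.917756080627441), 88.60736083984375)
[3.76408035e-02 6.06481783e+02]
wrist deck 21795 [565.6 143.6  81.4] [459.   41.6  78.6] [615.8 170.   85. ] rect ((537.7601928710938, 105.09324645996094), (121.23379516601562, 152.262939453125), 86.5634765625)
```

View pics/s5.png

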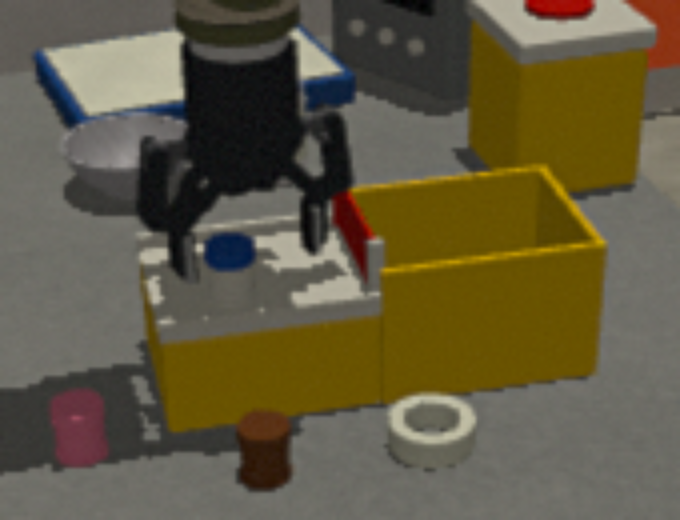

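View pics/wrist_5.png

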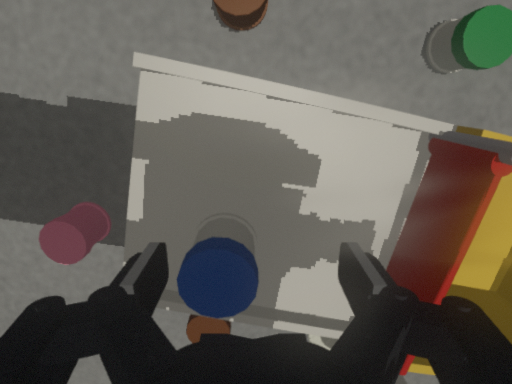

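Request:
carry_out([
  [85.4,[0,0,5],[0,0,0]],
  [85.4,[0,0,5],[0,0,0]],
  [85.4,[0,0,0],[0,0,0]],
  [85.4,[0,4,0],[0,0,0]],
  [85.4,[0,4,0],[0,0,0]],
  [85.4,[0,4,0],[0,0,0]],
  [85.4,[0,4,0],[0,0,0]],
  [85.4,[0,4,0],[0,0,0]],
  [85.4,[0,5,0],[0,0,0]],
  [85.4,[0,5,0],[0,0,0]],
  [85.4,[0,5,0],[0,0,0]],
  [85.4,[0,5,0],[0,0,0]],
  [85.4,[0,0,0],[0,0,0]],
])

```text
time_s: 5.95
eef_pos: [572.1, 93.6, 47.9]
ee_rot: [0.0, 0.653, 0.758, 0.0]
force: [-0.7, 0.1, -0.6]
grip_width: 0.997
```

```bash
python3 tips.py pics/s6.png; python3 look.py 6 wrist
```

```text
5.95 [572.11518763  93.56329246  47.88133016] [-0.65273316  0.11347227 -0.59663251]
rear [[529.0, 84.0, 88.0], [549.0, 165.0, 88.0], [528.0, 77.0, 94.0], [525.0, 77.0, 95.0], [521.0, 83.0, 96.0], [528.0, 75.0, 99.0]]
front [[612.0, 108.0, 90.0], [613.0, 93.0, 90.0], [611.0, 96.0, 92.0], [613.0, 91.0, 95.0], [612.0, 97.0, 95.0], [611.0, 103.0, 95.0]]
t 6.0 pos [571.7  93.5  47.8] y axis deg 8.498827530665153 z [ 2.e-04 -0.e+00 -1.e+00] F [-1.17 -1.1   1.28] g 1.0052778852574664
wrist blue 4983 [548.4  91.6 121.3] [531.2  72.6 111.8] [565.6 108.2 123.2] rect ((548.5625, 90.44685363769531), (35.61701583862305, 34.35673141479492), 86.54265594482422)
wrist red 523 [618.6 143.5 127.2] [610.   59.3 124.1] [644.7 157.8 129. ] rect ((629.2180786132812, 109.47257995605469), (7.650493621826172, 103.4094467163086), 18.279203414916992)
[-3.19698989e-01  6.63297724e+02]
wrist deck 15786 [519.1 149.1  81.4] [464.5  41.   75.6] [615.7 175.7  84.7] rect ((537.8450927734375, 108.08627319335938), (127.22894287109375, 152.74574279785156), 86.74897003173828)
```

View pics/s6.png

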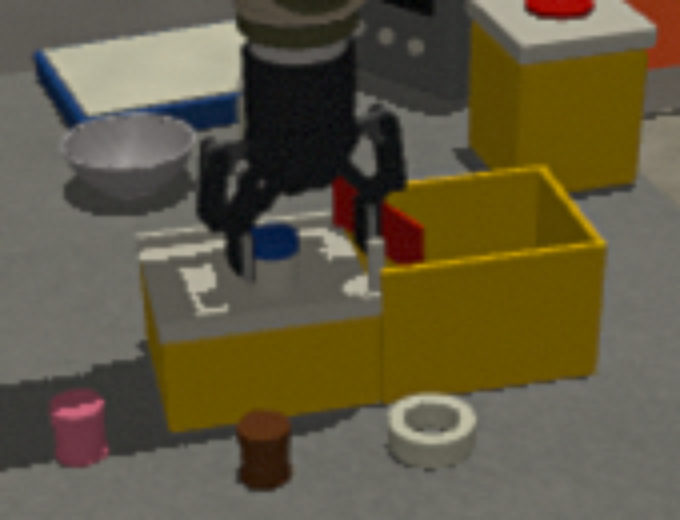

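View pics/wrist_6.png

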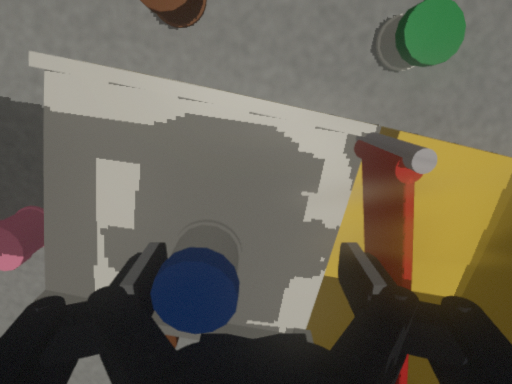

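The pot moves squarely with the rear finger, and its lid is at (195,290) in the wrist view. The front finger has the flap about 0.37 rad open. I'll advance to the step-1 pose.

Request:
carry_out([
  [85.4,[0,5,0],[0,0,0]],
  [85.4,[0,5,0],[0,0,0]],
  [85.4,[0,5,0],[0,0,0]],
  [85.4,[0,5,0],[0,0,0]],
  [85.4,[0,5,0],[0,0,0]],
  [85.4,[0,5,0],[0,0,0]],
  [85.4,[0,4,0],[0,0,0]],
  [85.4,[0,0,0],[0,0,0]],
  [85.4,[0,0,0],[0,0,0]],
  [85.4,[0,0,0],[0,0,0]],
  [85.4,[0,0,0],[0,0,0]],
])

```text
time_s: 6.97
eef_pos: [605.0, 98.2, 48.1]
ee_rot: [0.0, 0.653, 0.757, 0.0]
force: [0.1, -1.6, 0.1]
grip_width: 0.999
```

```bash
python3 tips.py pics/s7.png; python3 look.py 7 wrist
```

```text
6.9667 [605.03460862  98.24019377  48.10038018] [ 0.0822367  -1.64583383  0.13560387]
rear [[560.0, 162.0, 87.0], [558.0, 165.0, 90.0], [560.0, 160.0, 92.0], [554.0, 91.0, 92.0], [560.0, 81.0, 93.0], [561.0, 83.0, 95.0]]
front [[660.0, 114.0, 88.0], [645.0, 100.0, 91.0], [644.0, 105.0, 92.0], [643.0, 111.0, 92.0], [647.0, 94.0, 94.0], [646.0, 101.0, 94.0]]
t 7.0167 pos [605.   98.3  48.1] y axis deg 8.477804043897518 z [ 3.e-04 -1.e-04 -1.e+00] F [-0.87 -1.81 -0.94] g 1.003120298586935
wrist blue 4914 [581.8  96.4 121.3] [564.8  77.  111.6] [599.3 113.  123.4] rect ((582.228759765625, 94.90322875976562), (34.49467086791992, 35.59071731567383), 31.647069931030273)
wrist red 60 [614.5 152.8 127.4] [610.8 111.2 126.1] [669.3 157.1 129.2] rect ((639.7244262695312, 133.42518615722656), (2.7567975521087646, 74.0374526977539), 52.29912185668945)
[ -1.27996246 810.12828123]
wrist deck 8382 [525.4 133.6  81.4] [475.8  55.1  78.9] [615.9 173.9  84.9] rect ((556.5777587890625, 135.2898406982422), (133.33401489257812, 119.42923736572266), 21.810596466064453)
```

View pics/s7.png

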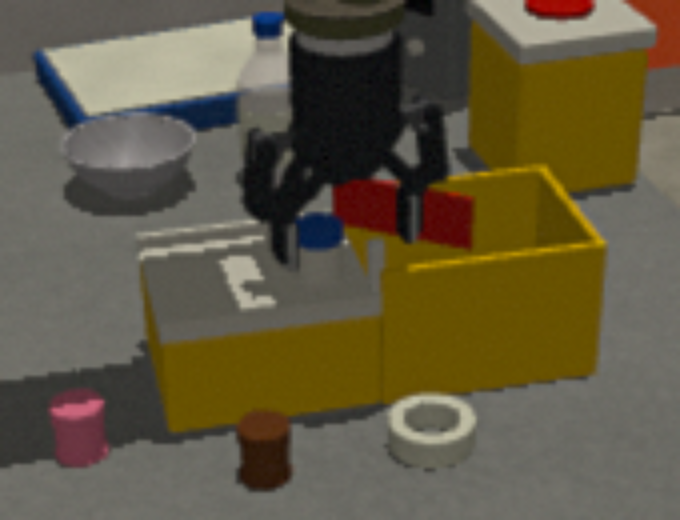

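View pics/wrist_7.png

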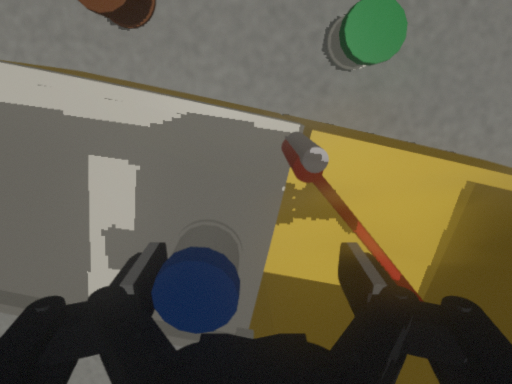

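The flap is about 0.85 rad open, held by the front finger at (365,270) in the wrist view. The pot is at about x = −29 mm in front of the gate, so step 1 is met. Now I'll push it on into the well.

Request:
carry_out([
  [85.4,[0,4,0],[0,0,0]],
  [85.4,[0,4,0],[0,0,0]],
  [85.4,[0,4,0],[0,0,0]],
  [85.4,[0,4,0],[0,0,0]],
  [85.4,[0,4,0],[0,0,0]],
  [85.4,[0,4,0],[0,0,0]],
  [85.4,[0,4,0],[0,0,0]],
  [85.4,[0,4,0],[0,0,0]],
  [85.4,[0,4,0],[0,0,0]],
  [85.4,[0,4,0],[0,0,0]],
  [85.4,[0,4,0],[0,0,0]],
  [85.4,[0,0,0],[0,0,0]],
  [85.4,[0,0,0],[0,0,0]],
  [85.4,[0,0,0],[0,0,0]],
  [85.4,[0,0,0],[0,0,0]],
])

```text
time_s: 8.32
eef_pos: [648.6, 104.8, 48.2]
ee_rot: [0.0, 0.653, 0.757, 0.0]
force: [1.1, -1.4, 0.1]
grip_width: 0.999
```

```bash
python3 tips.py pics/s8.png; python3 look.py 8 wrist
```

```text
8.3167 [648.59307176 104.83796678  48.15916244] [ 1.08893425 -1.4468189   0.13150152]
rear [[599.0, 94.0, 92.0], [603.0, 89.0, 94.0], [596.0, 94.0, 96.0], [604.0, 91.0, 96.0], [598.0, 92.0, 97.0], [599.0, 83.0, 98.0]]
front [[690.0, 106.0, 90.0], [689.0, 111.0, 91.0], [686.0, 120.0, 94.0], [690.0, 112.0, 94.0], [690.0, 104.0, 94.0], [687.0, 112.0, 95.0]]
t 8.3667 pos [648.6 104.8  48.2] y axis deg 8.484122774612624 z [ 5.e-04 -1.e-04 -1.e+00] F [ 1.08 -1.38  1.01] g 1.0013096938293125
wrist blue 1130 [634.8  97.1 114.7] [624.7  81.9 101.7] [649.7 112.8 119.8] rect ((634.9910278320312, 96.10493469238281), (18.09697151184082, 34.287471771240234), 24.46713638305664)
wrist red 2574 [635.3 150.  125.5] [614.7 119.2  87. ] [713.8 158.2 129.5] rect ((664.464111328125, 137.652587890625), (6.260583877563477, 104.17035675048828), 69.04360961914062)
[  -2.59297831 1023.96230381]
wrist deck 7451 [567.6 120.7  81.4] [519.8  58.5  79.2] [597.3 164.6  84. ] rect ((569.25390625, 121.61012268066406), (66.59185791015625, 112.65818786621094), 18.781688690185547)
```

View pics/s8.png

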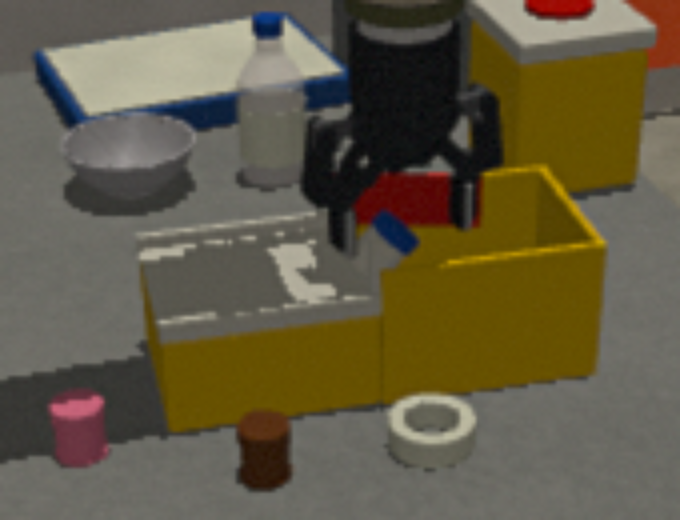

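View pics/wrist_8.png

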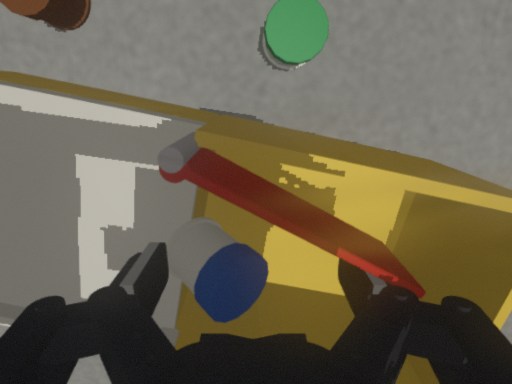

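The pot has tipped over the lip at about 40° (lid at (232,280) in the wrist view) and seems to be hanging between the lip and the finger. The flap is still wide open, so I'll nudge the pot a bit further.

Request:
carry_out([
  [85.4,[0.5,2,0],[0,0,0]],
  [85.4,[0.5,2,0],[0,0,0]],
  [85.4,[0.5,2,0],[0,0,0]],
  [85.4,[0,0,0],[0,0,0]],
  [85.4,[0,0,0],[0,0,0]],
  [85.4,[0,0,0],[0,0,0]],
])

```text
time_s: 8.92
eef_pos: [654.2, 107.3, 47.9]
ee_rot: [-0.0, 0.653, 0.758, -0.0]
force: [-0.6, -1.3, -0.4]
grip_width: 1.001
```

```bash
python3 tips.py pics/s9.png; python3 look.py 9 wrist
```

```text
8.9167 [654.17153761 107.29997778  47.8635556 ] [-0.56596834 -1.32539921 -0.44952333]
rear [[608.0, 155.0, 87.0], [608.0, 155.0, 89.0], [603.0, 99.0, 92.0], [608.0, 155.0, 93.0], [610.0, 90.0, 96.0], [604.0, 91.0, 96.0]]
front [[696.0, 111.0, 90.0], [693.0, 130.0, 91.0], [693.0, 114.0, 92.0], [696.0, 105.0, 93.0], [695.0, 110.0, 94.0], [694.0, 116.0, 94.0]]
t 8.9667 pos [654.2 107.3  47.9] y axis deg 8.491070108843953 z [-1.e-04 -1.e-04 -1.e+00] F [ 0.44 -0.85 -0.26] g 0.9969008738005795
wrist blue 0
wrist red 3582 [640.5 149.4 123.7] [619.9 123.7  87.1] [714.9 157.9 130.9] rect ((667.1304931640625, 139.928466796875), (4.978963851928711, 100.6494140625), 71.8776626586914)
[  -2.96351972 1082.96511061]
wrist deck 6558 [573.4 119.   81.4] [526.7  60.3  79.5] [605.5 164.4  83.4] rect ((572.4236450195312, 114.78202819824219), (57.492835998535156, 122.03575897216797), 17.630035400390625)
```

View pics/s9.png

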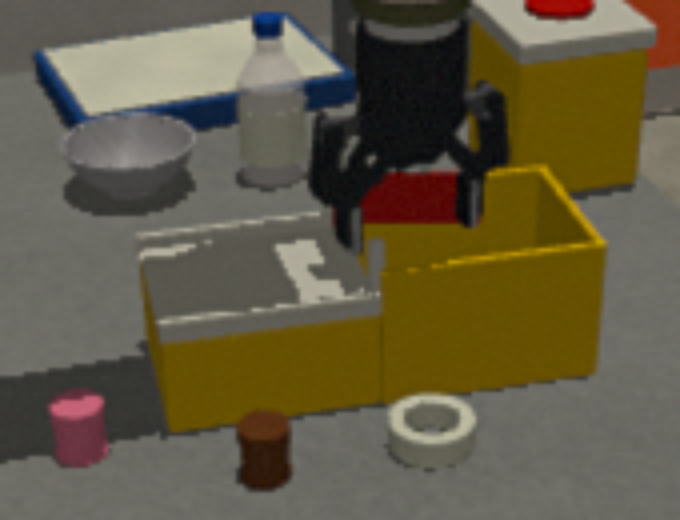

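View pics/wrist_9.png

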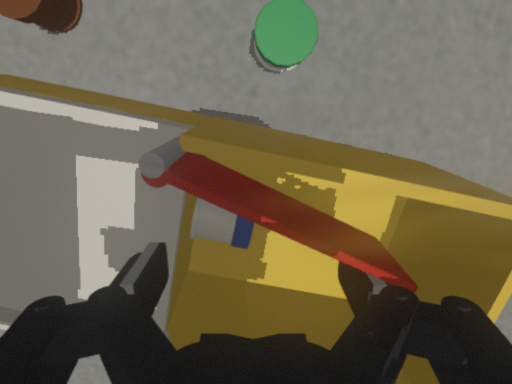

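The pot has dropped. It lies on the well floor at (220,225) in the wrist view, and the flap is still held open. I'll back off slightly and withdraw straight up.

Request:
carry_out([
  [85.4,[0,-4,0],[0,0,0]],
  [85.4,[0,-4,0],[0,0,0]],
  [85.4,[0,0,-10],[0,0,0]],
  [85.4,[0,0,-15],[0,0,0]],
  [85.4,[0,0,-20],[0,0,0]],
  [85.4,[0,0,-20],[0,0,0]],
  [85.4,[0,0,-20],[0,0,0]],
  [85.4,[0,0,-25],[0,0,0]],
  [85.4,[0,0,-25],[0,0,0]],
  [85.4,[0,0,-15],[0,0,0]],
  [85.4,[0,0,0],[0,0,0]],
  [85.4,[0,0,0],[0,0,0]],
  [85.4,[0,0,0],[0,0,0]],
  [85.4,[0,0,0],[0,0,0]],
])

```text
time_s: 10.18
eef_pos: [645.7, 106.2, 196.6]
ee_rot: [-0.001, 0.653, 0.758, -0.001]
force: [-0.2, -0.5, -0.0]
grip_width: 1.001
```

```bash
python3 tips.py pics/s10.png; python3 look.py 10 wrist side
```

```text
10.1833 [645.70820549 106.17515892 196.58124649] [-0.19500006 -0.47578188 -0.03720893]
rear [[606.0, 86.0, 114.0], [608.0, 114.0, 116.0]]
t 10.2333 pos [645.8 106.2 196.7] y axis deg 8.49481461730865 z [-2.3e-03  1.0e-04 -1.0e+00] F [ 0.11 -0.7  -0.27] g 0.9997541819815885
wrist blue 0
wrist red 4
wrist deck 4319 [543.3 115.   81.5] [464.6  49.7  77.3] [583.2 174.7  84.5] rect ((526.85546875, 115.64848327636719), (118.86739349365234, 124.22252655029297), 4.053380489349365)
side blue 0
side red 98 [607.4 112.5 109. ] [603.5  50.7  85.6] [612.3 155.  127.3] rect ((608.0451049804688, 102.78462219238281), (104.39231872558594, 5.190107345581055), 87.8636703491211)
[5.64351619e-02 6.01121694e+02]
side deck 247 [539.2 109.3  80.1] [456.6  58.7  77.2] [573.  169.7  82.8] rect ((515.5697631835938, 112.37471008300781), (110.70539855957031, 110.66595458984375), 86.11051177978516)
```

View pics/s10.png

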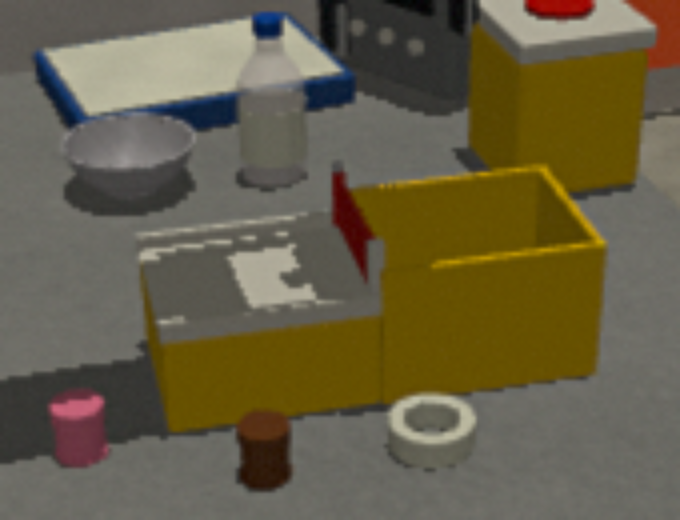

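View pics/wrist_10.png

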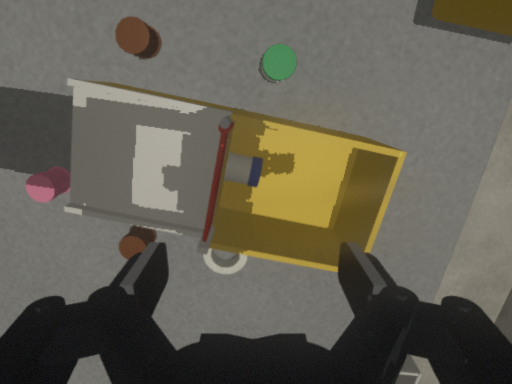

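The wrist view shows the pot lying in the well at (243,168) and the flap shut from (226,125) to (207,238). In the side view its slope is 0.056, against 0.055 at the start. One last numeric check of the pot, then I'll hand in.

Run:
```python
import numpy as np
from h import *
from rig import ctrl
from scipy.spatial.transform import Rotation as Rn
s=ctrl.sense();q=s["ee_rot"];E=np.eye(4);E[:3,:3]=Rn.from_quat([q[1],q[2],q[3],q[0]]).as_matrix();E[:3,3]=s["eef_pos"]
c=ctrl.capture("wrist");P=cloud(c,E@c["tool_from_camera"])
o=np.array([611,100.2]);a=np.radians(-3.5);X=np.array([np.cos(a),np.sin(a)]);Y=np.array([-X[1],X[0]])
for u in (228,235,243,250,257): p=P[168,u];d=p[:2]-o;print(u,round(d@X,1),round(d@Y,1),round(p[2],1))
print(ctrl.finish_job())
```

```text
228 7.4 2.5 43.8
235 15.1 4.1 43.8
243 24.0 5.7 42.7
250 31.9 7.0 41.3
257 39.5 9.3 44.1
the job is handed in; nothing more can be done
None
```

The used pot is in the well and the flap is shut. I handed the job in at about 10.3 s of the 32 s allowed; no verdict is reported back.

**What I did:** I set the open jaws about 12° off the box axis, with the front finger facing the flap and the rear finger square behind the pot. Moving along the jaw line, the front finger held the flap about 0.85 rad open while the pot was still about 29 mm before the gate. I then pushed the pot over the edge with the flap at about 1.2 rad, backed off slightly and lifted straight out. The pot was never gripped or lifted.

**Last checks:**
- **Pot:** it lies on its side with its centre near box x ≈ 23 mm, y ≈ 6 mm. Its upper surface is at z ≈ 43 mm, so its centre is about 25 mm above the table.
- **Flap:** shut; its line in the side camera has slope 0.056, against 0.055 at the start.
- **Robot:** clear of everything, with wrist force within noise.
- **Bystanders:** tape, clean pot, gel and bowl looked unmoved in the pictures; I did not measure them. The jar and glove carton were outside the last views, but the arm did not go near them.

**What disagreed or went wrong:**
- **Fingertip height:** with the jaws open, the tips sat about 44 mm behind the TCP by both cameras, not the 13 mm stated. I set the working height from the cameras.
- **Pot at the lip:** it hung tilted on the lip at first and needed about 6 mm more push before it dropped.

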